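# Hold a tool-handle blank down in the V-blocks for boring

### The arm

A 6-joint arm with a two-finger parallel gripper is mounted at the origin on the work surface. World frame = base frame: x ahead of the robot, y to its left, z up, the work surface at z = 0. Lengths are in m, angles in rad, forces in N, time in s.
With the tool pointing down it reaches from about 0.3 to 0.875 m from the base axis. Payload 6.4 kg.
Tool frame: the origin (TCP) lies midway between the tips of the shut fingers; the grasp point (between the pads) lies 19 mm behind it; z points along the fingers, y is the line along which they close (so a half turn about z gives the same grasp; the last joint's range is limited). The gripper opens to 85 mm and grips with 20 to 120 N. Pads are 22 mm wide; open, the fingers measure 114 mm over their backs; the gripper's body (76 mm by 85 mm) begins 54 mm behind the grasp point. The pads swing forward as they close: fully open they stand 13 mm farther back than shut.
Start: joints at [1.08, 0.181, 1.607, -0, 1.354, -0.206], TCP at [0.162, 0.552, 0.231] pointing down, gripper open.
Joint ranges: [-2.99, 2.99], [-0.89, 2.07], [0.3, 2.58], [-1.14, 4.28], [0, 2.63], [-3.12, 3.12]. Speed limits (rad/s): [2.57, 2.57, 3.01, 3.14, 3.14, 3.14].

### API

Orientations are given as a unit quaternion [w, x, y, z].
In Python, from bench import status, camera, ctrl gives the robot as it stands. The module is installed in compiled form; this text tells all that it offers.
- The arm moves only by the shell command python3 -m handwheel 'ROWS'. ROWS is JSON, a list that holds one entry, the list of rows, each a list of 7 numbers: the opening, from -1 (shut) to 1 (fully open), then the shift along the tool's x, y, z in cm, then the turn, a rotation vector about the tool's x, y, z in degrees. A call has 1 to 10 rows; each row is the pose to reach, as a shift and turn from the pose commanded when the call began, along the tool's axes at that moment; what a row does not reach only later rows make up. A row lasts 1/8 s, in which the tool goes at most 62.5 mm and 10.7 degrees, less where a joint would pass 70% of its speed; a pose out of reach is approached as far as the arm can. A call with a gripper value outside its range is refused whole. The fingers move at their own pace and stop on an object; the grip force is fixed at half the most. Time passes only in rows, so rows that repeat a pose let the fingers close. It gives the time, the measured TCP pose, the force, the opening and the grip force at its end, in the units of the state.
- status.get_obs(): the state, without advancing time (a new reading comes with each control period).
- camera(name): name is "scene" or "top"; returns a dict with "frame" (420x560x3 uint8, blue, green, red), "depth" (420x560 float32, m along the optical axis (not along the pixel's ray), 0 where there is no reading), "fx", "fy", "cx", "cy" (pixels), "extrinsics" (4x4, takes a point from camera to world coordinates). Camera axes: x right, y down, z forward; pixel columns grow to the right and rows downward; lengths in m; the calibration is good to about 2 mm. A picture is of the moment at which its call begins.
- ctrl.hand_in(): hands the job in; it is judged then, once.
The state is a dict: "time_s": time; "q": joint angles; "dq": joint speeds; "joint_efforts": joint torques, N m; "eef_pos": TCP position; "eef_rot": TCP orientation; "wrist_force": force on the tool from outside, world axes, zero at the start; "torque": the same for the moment, N m; "opening": opening from 0.0 (shut) to 1.0 (fully open); "grasp_force": force on a finger pad.
Only numpy, scipy, OpenCV 4.12 (cv2) and the standard library are available. Lean on these libraries where they do the work, as an engineer would, in place of code of your own. Each camera call takes 0.05 s, during which the arm holds its last target. There are 200 camera calls.

### The job

I am about to bore the tang hole in the end of the round wooden tool-handle blank, the one with the brass ferrule: lay it in the pair of V-blocks with its plain end right up against the stop board and the ferrule pointing away from the stop. Press it firmly down so that it bears on both sides of the V's and hold it there: finish while still holding it pressed, do not let go. Leave the mallet, the ball of twine, the thin dowel and the bodkin where they lie.

Things in the scene. Friction and masses are not known exactly. Their poses are not given: they have to be found in the camera images.
- blank: Turned beech tool-handle blank, loose, lying on the bench: plain round barrel 40 mm in diameter, 140 mm long, with a brass ferrule 26 mm in diameter standing 20 mm out of one end; about 0.15 kg. Origin: middle of the barrel, on its axis (20 mm above the bench as it lies). x runs along the barrel towards the ferrule; y and z can point anywhere around it, as it may have rolled.
- plain_end (a point): Centre of the blank's plain (no ferrule) end face, on the barrel's axis, 70 mm from the barrel's middle. Axes as blank.
- ferrule_end (a point): Centre of the outer face of the brass ferrule, on the barrel's axis, 90 mm from the barrel's middle. Axes as blank.
- cradle: Drilling cradle, screwed fast to the bench: plywood base board 90 mm wide, 15 mm thick, from x = -130 to +100 mm, with a stop board and two V-blocks in line, at x = -62 to -34 and +34 to +62 mm (open gap of 68 mm between them, down to the base board). Origin: on the bench, below the middle of the gap. x runs along the V's away from the stop, y left across them, z up.
- stop_face (a point): Point on the face of the upright stop board (16 mm thick, 90 mm wide, top 66 mm above the bench), 70 mm from the cradle's origin towards its -x, 49.3 mm above the bench. The centre of the blank's plain end comes here; the barrel's middle is then over the middle of the gap. Axes as cradle.
- left_cheeks: Left (+y) halves of the two wooden V-blocks, with the left flanks; fixed, hard. Blocks 62 mm wide overall, tops 44 mm above the bench. The V's are 90 degrees (flanks at 45), 46 mm wide at the top, root at y = 0, 21 mm above the bench. The seated barrel's axis is at y = 0, 49.3 mm above the bench. Origin and axes as cradle.
- right_cheeks: The right (-y of the cradle) halves of the two V-blocks, with the right flanks of the V's; fixed parts of the cradle. Origin and axes are those of cradle.
- mallet: Bystander: round wooden mallet lying on its side, head 72 mm in diameter and 110 mm long, with an 85 mm handle along x. Origin in the middle of the head, on its axis.
- twine: Bystander: ball of twine, 68 mm in diameter. Origin at its underside.
- dowel: Bystander: plain thin wooden dowel, 26 mm in diameter and 110 mm long, no ferrule, lying. Origin at its underside as built.
- bodkin: Bystander: bodkin (wooden handle, steel spike), 210 mm long, lying. Origin at its underside as built.
There are look-alikes about, which are no part of the job. What is shaped like the cradle but orange is not meant.

How it is judged:
By the outcome, as a careful person would: the job done as asked, in the order asked, and still so for the second after the job is handed in, while the arm keeps its last pose, push and grip.
It also fails if it takes over 40 s, if anything falls off the work surface, if the arm or the gripper's body presses on something with over 40 N, if the wrist force passes 120 N, or if a joint passes its speed limit or range.

## Working session

There is one attempt and no reset: what is moved stays moved. The work goes in short steps, Python scripts to look and compute and a shell command to move; the robot and the scene stay as the last step left them, time stands still between calls to the robot, and variables do not carry over. Pictures are saved under pics/ and viewed, at most 10 in all, crops included, and the job is handed in when it is done.

```bash
mkdir -p pics
cat > h.py <<'E'
import numpy as np,cv2
from bench import status,camera,ctrl
def cloud(c):
    d=c["depth"];v,u=np.mgrid[:d.shape[0],:d.shape[1]]
    P=np.stack([(u-c["cx"])/c["fx"]*d,(v-c["cy"])/c["fy"]*d,d,np.ones_like(d)],-1)@np.array(c["extrinsics"]).T
    P=P[...,:3];P[d==0]=np.nan;return P
E
python3 - <<'E'
from h import *
for n in("top","scene"):
    c=camera(n);cv2.imwrite(f"pics/{n}0.png",c["frame"]);np.savez(f"{n}0.npz",**c)
    print(n,c["fx"],np.round(c["extrinsics"],3).tolist())
print(status.get_obs())
E
```

```text
top 420.4621116257927 [[0.016, -0.998, 0.055, 0.461], [-1.0, -0.017, -0.017, 0.012], [0.018, -0.055, -0.998, 1.201], [0.0, 0.0, 0.0, 1.0]]
scene 416.01990292858846 [[0.506, 0.704, -0.498, 1.041], [0.862, -0.418, 0.286, -0.299], [-0.007, -0.574, -0.819, 0.924], [0.0, 0.0, 0.0, 1.0]]
{'time_s': 0.1, 'q': array([ 1.07969716e+00,  1.81487551e-01,  1.60788728e+00,  1.01397071e-05,
        1.35378977e+00, -2.06326875e-01]), 'dq': array([-0.00150223, -0.00192929, -0.00062161,  0.00024269,  0.00159545,
        0.001552  ]), 'joint_efforts': array([ 1.44899286e-04, -4.45872831e+01, -3.52241635e+01, -2.33307792e-04,
        4.06094347e-03, -1.76084427e-05]), 'eef_pos': array([0.16130177, 0.55140798, 0.23047256]), 'eef_rot': array([-2.73209045e-04,  1.41906553e-01,  9.89879746e-01, -7.36973411e-04]), 'wrist_force': array([-0.67229403, -0.41139139,  0.27692023]), 'torque': array([ 0.03749194, -0.03817459, -0.00631455]), 'grasp_force': 0.0, 'opening': 0.9975177515147653}
```

View pics/top0.png

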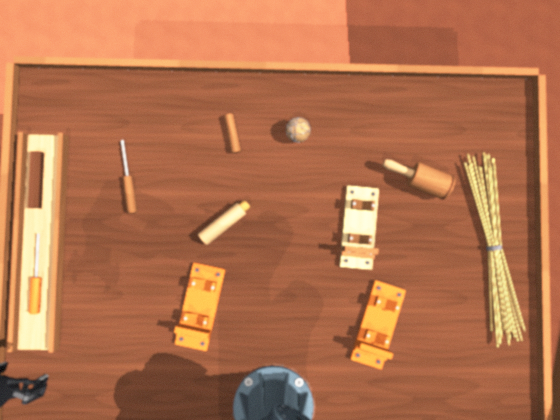

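View pics/scene0.png

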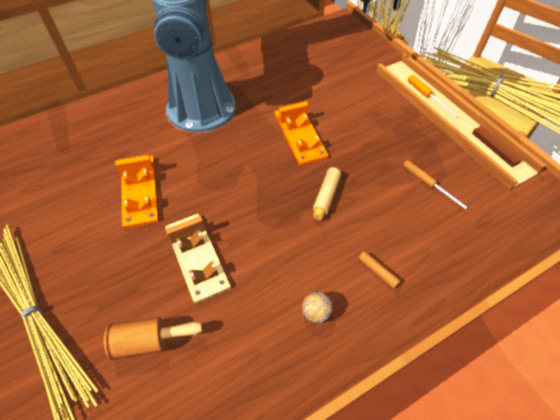

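The top view shows the blank at (223,222) with its brass ferrule at (246,205). The pale cradle is at (359,228), with its stop board at (357,258) on the robot side. These could be mistaken for the blank: the dowel at (232,132), the mallet handle at (398,167), the bodkin handle at (129,195) and the tray piece at (36,180). The two orange cradles at (202,305) and (380,323) are decoys. By the description, I choose (223,222) as the blank and the pale cradle.

Run:
```python
from h import *
T=dict(np.load("top0.npz"));S=dict(np.load("scene0.npz"))
a=cv2.resize(T["frame"][190:260,180:280],None,fx=4,fy=5.6,interpolation=2)
b=cv2.resize(T["frame"][175:280,320:400],None,fx=4,fy=392/105,interpolation=2)
cv2.imwrite("pics/crop.png",np.hstack([a,b]))
def seg(c,box):
    P=cloud(c);u0,u1,v0,v1=box;Q=P[v0:v1,u0:u1].reshape(-1,3);return Q
for n,c,bb,cb in(("top",T,(190,260,192,252),(335,385,180,275)),("scene",S,(305,348,160,225),(160,235,208,305))):
    P=cloud(c);Q=seg(c,bb);tbl=np.nanmedian(Q[np.abs(Q[:,2])<.008][:,2]);print(n,"table",tbl)
    Q=Q[Q[:,2]>.012]
    m=Q.mean(0);w,V=np.linalg.eigh(np.cov(Q[:,:2].T));d=V[:,1];d=d*np.sign(d[0]);s=(Q[:,:2]-m[:2])@d;t=(Q[:,:2]-m[:2])@[-d[1],d[0]]
    print("blank",len(Q),m,d,np.degrees(np.arctan2(d[1],d[0])),"s",np.percentile(s,[0,1,99,100]),"t",np.percentile(t,[1,50,99]),"ztop",np.percentile(Q[:,2],[95,99]))
    for k in np.arange(s.min(),s.max(),.01):
        q=(s>=k)&(s<k+.01)
        if q.sum()>3:print("  s%.3f z%.4f t %.4f %.4f"%(k,Q[q,2].max(),t[q].min(),t[q].max()))
    Q=seg(c,cb);Q=Q[(Q[:,2]>.008)]
    r=cv2.minAreaRect(Q[:,:2].astype(np.float32));print("cradle",len(Q),r,np.percentile(Q[:,2],[50,99]))
    for lo,hi in((.010,.022),(.038,.05),(.058,.075)):
        q=Q[(Q[:,2]>lo)&(Q[:,2]<hi)];print("  ",lo,len(q),cv2.minAreaRect(q[:,:2].astype(np.float32)),q.mean(0))
```

```text
top table -0.0004022551224007742
blank 786 [0.50783674 0.14466322 0.03456662] [ 0.64442754 -0.76466538] -49.87723225896439 s [-0.07689364 -0.07478227  0.08117846  0.08378437] t [-0.0180813  -0.00037072  0.02065076] ztop [0.04149023 0.04329054]
  s-0.077 z0.0425 t -0.0182 0.0192
  s-0.067 z0.0406 t -0.0180 0.0217
  s-0.057 z0.0439 t -0.0182 0.0200
  s-0.047 z0.0442 t -0.0184 0.0216
  s-0.037 z0.0431 t -0.0181 0.0206
  s-0.027 z0.0434 t -0.0183 0.0213
  s-0.017 z0.0426 t -0.0180 0.0203
  s-0.007 z0.0428 t -0.0183 0.0214
  s0.003 z0.0442 t -0.0176 0.0214
  s0.013 z0.0447 t -0.0180 0.0195
  s0.023 z0.0442 t -0.0178 0.0210
  s0.033 z0.0426 t -0.0181 0.0192
  s0.043 z0.0433 t -0.0181 0.0212
  s0.053 z0.0414 t -0.0182 0.0202
  s0.063 z0.0389 t -0.0112 0.0128
  s0.073 z0.0397 t -0.0114 0.0123
cradle 2614 ((0.5011816620826721, -0.237258180975914), (0.09121900051832199, 0.2297901064157486), 85.5093994140625) [0.01627735 0.06768637]
   0.01 1744 ((0.5011935234069824, -0.23727838695049286), (0.0911685898900032, 0.229795902967453), 85.53296661376953) [ 0.50933401 -0.23599     0.01496342]
   0.038
[... 1093 characters left out ...]
t -0.0230 0.0154
  s0.062 z0.0358 t -0.0167 0.0079
  s0.072 z0.0353 t -0.0177 0.0067
cradle 3044 ((0.5033003091812134, -0.23857878148555756), (0.08986778557300568, 0.2342015653848648), 85.39676666259766) [0.01602704 0.06663387]
   0.01 1853 ((0.5033003091812134, -0.23857878148555756), (0.08986778557300568, 0.2342015653848648), 85.39676666259766) [ 0.53582238 -0.24200491  0.01450119]
   0.038 350 ((0.5129536986351013, -0.23760318756103516), (0.0890449732542038, 0.13584890961647034), 87.02123260498047) [ 0.49853696 -0.23854683  0.04269068]
   0.058 254 ((0.442118763923645, -0.2336663007736206), (0.08955210447311401, 0.020624583587050438), 84.6383056640625) [ 0.44210218 -0.23410209  0.06440682]
```

View pics/crop.png

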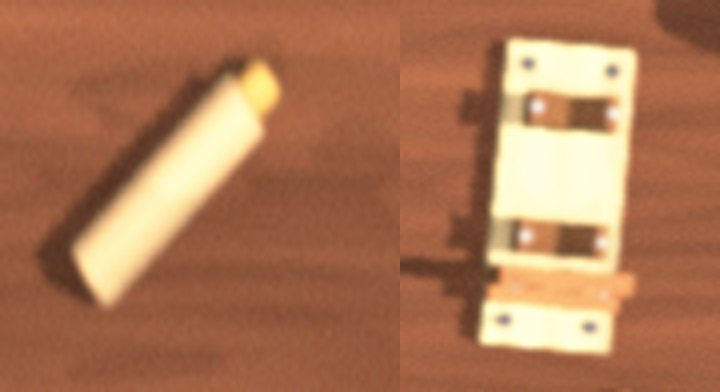

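The crop confirms the choice: a pale round barrel with the brass ferrule at its upper right, and a pale cradle with its brown stop board on the near side. Blank centre is about (0.505, 0.150) with yaw −49.9°. Cradle origin is about (0.5175, −0.239) with yaw −4.5°. I'm moving above the blank.

```bash
python3 -m handwheel '[[[1,-44.3,-28.9,8,0,0,33.6],[1,-44.3,-28.9,8,0,0,33.6],[1,-44.3,-28.9,8,0,0,33.6],[1,-44.3,-28.9,8,0,0,33.6],[1,-44.3,-28.9,8,0,0,33.6],[1,-44.3,-28.9,8,0,0,33.6],[1,-44.3,-28.9,8,0,0,33.6],[1,-44.3,-28.9,8,0,0,33.6],[1,-44.3,-28.9,8,0,0,33.6],[1,-44.3,-28.9,8,0,0,33.6]]]'
cat >> h.py <<'E'
from scipy.spatial.transform import Rotation as Ro
def go(x,y,z,yaw):
    "shift (cm) and turn (deg, tool z) to TCP x,y,z with tool y at world angle yaw (deg)"
    o=status.get_obs();w=o["eef_rot"];R=Ro.from_quat([w[1],w[2],w[3],w[0]]).as_matrix()
    y0=np.degrees(np.arctan2(R[1,1],R[0,1]));print("at",o["eef_pos"].round(4),"tooly",y0.round(2),"tilt",R[:,2].round(3))
    print("shift",(R.T@(np.array([x,y,z])-o["eef_pos"])*100).round(2),"turn",round(y0-yaw,2),"F",o["wrist_force"].round(1),"t",o["time_s"],"open",o["opening"])
E
python3 -c "
from h import *
go(.505,.150,.006,40.1)"
```

```text
time_s: 1.35
eef_pos: [0.5064, 0.1479, 0.1504]
eef_rot: [-0.0, 0.424, 0.906, -0.0]
wrist_force: [-0.2, 0.0, 0.3]
opening: 1.004
grasp_force: 0.0
at [0.5064 0.1479 0.1504] tooly 39.86 tilt [-0.001 -0.    -1.   ]
shift [ 0.24  0.05 14.44] turn -0.24 F [-0.2  0.   0.3] t 1.35 open 1.0042285104358242
```

```bash
python3 -m handwheel '[[[1,0.2,0,6,0,0,-0.2],[1,0.2,0,11,0,0,-0.2],[1,0.2,0,14.4,0,0,-0.2],[1,0.2,0,14.4,0,0,-0.2],[-1,0.2,0,14.4,0,0,-0.2],[-1,0.2,0,14.4,0,0,-0.2],[-1,0.2,0,14.4,0,0,-0.2],[-1,0.2,0,14.4,0,0,-0.2],[-1,0.2,0,14.4,0,0,-0.2],[-1,0.2,0,14.4,0,0,-0.2]]]'
python3 -c "
from h import *
go(.5175,-.239,.15,85.5)"
```

```text
time_s: 2.6
eef_pos: [0.5056, 0.1518, 0.0094]
eef_rot: [0.001, 0.42, 0.907, 0.001]
wrist_force: [-2.4, 0.7, 7.4]
opening: 0.446
grasp_force: 59.5
at [0.5056 0.1518 0.0094] tooly 40.29 tilt [ 0.003  0.    -1.   ]
shift [-30.6  -24.33 -14.07] turn -45.21 F [-2.4  0.7  7.4] t 2.6 open 0.4458804493308271
```

```bash
python3 -m handwheel '[[[-1,0,0,-6,0,0,0],[-1,0,0,-12,0,0,0],[-1,-30.6,-24.3,-14.4,0,0,-45],[-1,-30.6,-24.3,-14.4,0,0,-45],[-1,-30.6,-24.3,-14.4,0,0,-45],[-1,-30.6,-24.3,-14.4,0,0,-45],[-1,-30.6,-24.3,-14.4,0,0,-45],[-1,-30.6,-24.3,-14.4,0,0,-45],[-1,-30.6,-24.3,-14.4,0,0,-45],[-1,-30.6,-24.3,-14.4,0,0,-45]]]'
python3 - <<'E'
from h import *
go(.5175,-.239,.15,85.5)
im=[]
for n,b in(("top",(300,420,150,290)),("scene",(120,270,120,300))):
    c=camera(n);np.savez(n+"1.npz",**c);u0,u1,v0,v1=b;im.append(cv2.resize(c["frame"][v0:v1,u0:u1],(390,500),interpolation=2))
cv2.imwrite("pics/hold1.png",np.hstack(im))
go(.5175,-.239,.15,85.5)
E
```

```text
time_s: 3.85
eef_pos: [0.5167, -0.2426, 0.1525]
eef_rot: [0.001, 0.043, 0.999, -0.001]
wrist_force: [-0.8, 0.4, -2.0]
opening: 0.442
grasp_force: 61.2
at [ 0.5167 -0.2426  0.1525] tooly 85.03 tilt [ 0.002 -0.002 -1.   ]
shift [-0.05  0.37  0.25] turn -0.47 F [-0.8  0.4 -2. ] t 3.85 open 0.4424824063859778
at [ 0.5164 -0.2391  0.1516] tooly 85.21 tilt [ 0.  0. -1.]
shift [-0.11  0.01  0.16] turn -0.29 F [-0.1  0.5 -1.6] t 3.95 open 0.444903726586189
```

View pics/hold1.png

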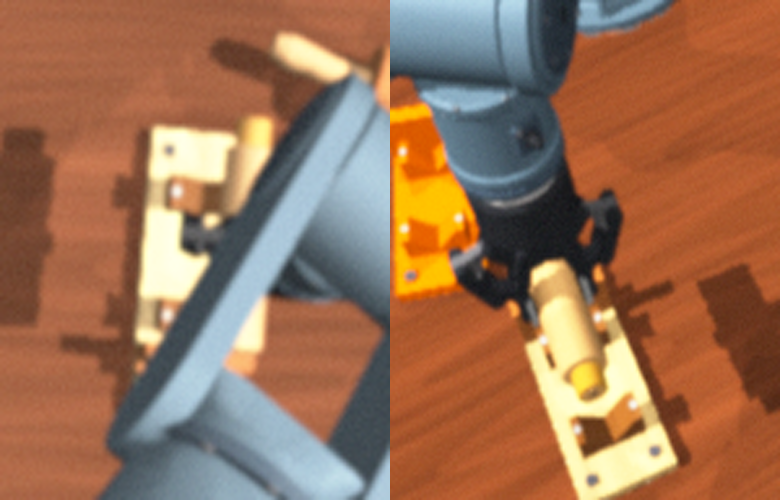

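Held level, with the ferrule pointing away from the stop. It shows at about (255,135) in the top crop (left half) and (590,380) in the scene crop (right half). Next I measure how the blank sits in the hand.

Run:
```python
from h import *
a=np.radians(-4.5);d=np.array([np.cos(a),np.sin(a)]);n=np.array([-d[1],d[0]]);O=np.array([.5175,-.239])
for k in("top","scene"):
    c=dict(np.load(k+"1.npz"));P=cloud(c).reshape(-1,3);F=c["frame"].reshape(-1,3).astype(int)
    s=(P[:,:2]-O)@d;t=(P[:,:2]-O)@n
    m=(np.abs(t)<.028)&(s>.02)&(s<.11)&(P[:,2]>.135)&(P[:,2]<.19)&(F[:,2]>F[:,0]+25)
    print(k,m.sum(),"end",np.percentile(s[m],[97,100]))
    for q in np.arange(.02,.11,.01):
        g=m&(s>=q)&(s<q+.01)
        if g.sum()>3:print("  %.3f t %.4f %.4f z %.4f %.4f n%d"%(q,t[g].min(),t[g].max(),P[g,2].min(),P[g,2].max(),g.sum()))
    # cradle blocks/stop
    for nm,lo,hi in(("far edge",.0,.022),("stoptop",.058,.07)):
        g=(P[:,2]>lo)&(P[:,2]<hi)
```

```text
top 262 end [0.08723649 0.08952526]
  0.020 t 0.0046 0.0150 z 0.1637 0.1827 n20
  0.030 t 0.0004 0.0138 z 0.1634 0.1830 n28
  0.040 t -0.0041 0.0141 z 0.1622 0.1831 n37
  0.050 t -0.0086 0.0155 z 0.1579 0.1882 n45
  0.060 t -0.0153 0.0142 z 0.1635 0.1867 n49
  0.070 t -0.0185 0.0072 z 0.1629 0.1774 n44
  0.080 t -0.0168 0.0069 z 0.1614 0.1782 n39
scene 619 end [0.09056452 0.09287114]
  0.020 t -0.0232 0.0161 z 0.1618 0.1824 n77
  0.030 t -0.0240 0.0158 z 0.1620 0.1834 n83
  0.040 t -0.0236 0.0151 z 0.1630 0.1836 n76
  0.050 t -0.0239 0.0154 z 0.1632 0.1822 n81
  0.060 t -0.0239 0.0151 z 0.1525 0.1849 n110
  0.070 t -0.0217 0.0136 z 0.1499 0.1830 n79
  0.080 t -0.0172 0.0080 z 0.1486 0.1776 n75
  0.090 t -0.0158 0.0064 z 0.1513 0.1756 n38
```

```bash
python3 -m handwheel '[[[-1,-0.7,0,0,0,0,-0.3],[-1,-0.7,0,4,0,0,-0.3],[-1,-0.7,0,7,0,0,-0.3],[-1,-0.7,0,9,0,0,-0.3],[-1,-0.7,0,10,0,0,-0.3],[-1,-0.7,0,10.6,0,0,-0.3],[-1,-0.7,0,10.6,0,0,-0.3],[-1,-0.7,0,10.6,0,0,-0.3]]]'
python3 - <<'E'
from h import *
go(.5235,-.2395,.0385,85.5)
c=camera("scene");cv2.imwrite("pics/low1.png",cv2.resize(c["frame"][180:310,130:270],(560,520),interpolation=2));np.savez("scene2.npz",**c)
E
```

```text
time_s: 4.95
eef_pos: [0.5242, -0.24, 0.0462]
eef_rot: [0.001, 0.039, 0.999, -0.0]
wrist_force: [0.6, 0.4, -1.8]
opening: 0.448
grasp_force: 61.2
at [ 0.5242 -0.24    0.0462] tooly 85.58 tilt [ 0.001 -0.001 -1.   ]
shift [0.08 0.05 0.77] turn 0.08 F [ 0.6  0.4 -1.8] t 4.95 open 0.44821836734973175
```

View pics/low1.png

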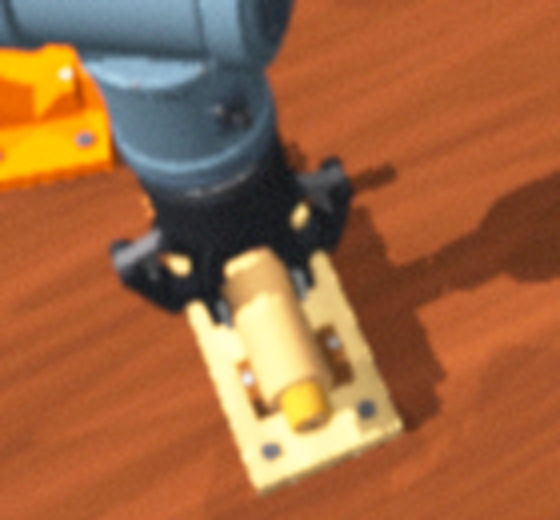

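The blank is above the V's and centred between the cheeks, with the ferrule end at (305,405). I'm lowering it to first contact.

```bash
python3 -m handwheel '[[[-1,0,0,0.4,0,0,0],[-1,0,0,0.6,0,0,0],[-1,0,0,0.7,0,0,0],[-1,0,0,0.7,0,0,0]]]'
python3 -m handwheel '[[[-1,0.2,0,0,0,0,0],[-1,0.3,0,0,0,0,0],[-1,0.4,0,0,0,0,0],[-1,0.4,0,0,0,0,0]]]'
```

```text
time_s: 5.5
eef_pos: [0.524, -0.2392, 0.0398]
eef_rot: [0.0, 0.038, 0.999, 0.0]
wrist_force: [-4.7, 5.4, 12.4]
opening: 0.443
grasp_force: 62.9
time_s: 6.0
eef_pos: [0.5219, -0.2389, 0.0398]
eef_rot: [0.002, 0.039, 0.999, -0.0]
wrist_force: [4.3, 5.0, 5.0]
opening: 0.453
grasp_force: 61.8
```

```bash
python3 -m handwheel '[[[-1,0.1,0,0,0,0,0],[-1,0.2,0,0,0,0,0],[-1,0.2,0,0,0,0,0]]]'
python3 -m handwheel '[[[-1,0.1,0,0,0,0,0],[-1,0.2,0,0,0,0,0],[-1,0.2,0,0,0,0,0]]]'
python3 -m handwheel '[[[-1,0.1,0,0,0,0,0],[-1,0.2,0,0,0,0,0],[-1,0.2,0,0,0,0,0]]]'
```

```text
time_s: 6.38
eef_pos: [0.5199, -0.2387, 0.0397]
eef_rot: [0.002, 0.039, 0.999, -0.0]
wrist_force: [4.9, 4.7, 4.9]
opening: 0.444
grasp_force: 61.8
time_s: 6.75
eef_pos: [0.5179, -0.2385, 0.0397]
eef_rot: [0.002, 0.039, 0.999, 0.0]
wrist_force: [4.3, 5.0, 4.8]
opening: 0.445
grasp_force: 61.8
time_s: 7.12
eef_pos: [0.5168, -0.2385, 0.0397]
eef_rot: [0.003, 0.039, 0.999, -0.0]
wrist_force: [9.5, 5.4, 2.0]
opening: 0.448
grasp_force: 61.4
```

The stop is reached: the axial force jumps at x ≈ 0.517. I'm relieving the side load, then pressing down.

```bash
python3 -m handwheel '[[[-1,0,0.1,0.1,0,0,0],[-1,0.1,0.1,0.2,0,0,0],[-1,0.1,0.1,0.3,0,0,0],[-1,0.1,0.1,0.3,0,0,0]]]'
```

```text
time_s: 7.62
eef_pos: [0.5169, -0.2384, 0.0394]
eef_rot: [0.004, 0.038, 0.999, -0.001]
wrist_force: [2.7, 8.7, 20.4]
opening: 0.442
grasp_force: 63.7
```

```bash
python3 -m handwheel '[[[-1,0.1,0.1,0,0,0,0],[-1,0.2,0.1,0,0,0,0],[-1,0.2,0.1,0,0,0,0]]]'; python3 -c "
from h import *
o=status.get_obs();print(o['torque'],o['wrist_force'])
go(.5175,-.239,.0385,85.5)"
```

```text
time_s: 8.0
eef_pos: [0.5169, -0.2384, 0.0395]
eef_rot: [0.006, 0.039, 0.999, -0.002]
wrist_force: [11.5, 4.3, 11.1]
opening: 0.443
grasp_force: 62.4
[ 0.59584352 -1.71658781  0.14268964] [11.46661649  4.2521667  11.13386168]
at [ 0.5169 -0.2384  0.0395] tooly 85.57 tilt [ 0.012 -0.005 -1.   ]
shift [-0.07 -0.06  0.1 ] turn 0.07 F [11.5  4.3 11.1] t 8.0 open 0.44290975927595877
```

```bash
python3 -m handwheel '[[[-1,0,0.1,0.1,0,0,0],[-1,0,0.1,0.3,0,0,0],[-1,0,0.1,0.3,0,0,0],[-1,0,0.1,0.3,0,0,0]]]'
python3 - <<'E'
from h import *
o=status.get_obs();print(o['torque'],o['wrist_force'])
go(.5175,-.239,.0385,85.5)
im=[]
for n,b in(("top",(310,410,160,290)),("scene",(140,240,180,310))):
    c=camera(n);np.savez(n+"3.npz",**c);u0,u1,v0,v1=b;im.append(cv2.resize(c["frame"][v0:v1,u0:u1],(390,507),interpolation=2))
cv2.imwrite("pics/seat.png",np.hstack(im))
a=np.radians(-4.5);d=np.array([np.cos(a),np.sin(a)]);n=np.array([-d[1],d[0]]);O=np.array([.5175,-.239])
for k in("top","scene"):
    c=dict(np.load(k+"3.npz"));P=cloud(c).reshape(-1,3);F=c["frame"].reshape(-1,3).astype(int)
    s=(P[:,:2]-O)@d;t=(P[:,:2]-O)@n
    m=(np.abs(t)<.03)&(s>-.05)&(s<.11)&(P[:,2]>.046)&(P[:,2]<.08)&(F[:,2]>F[:,0]+25)
    print(k,m.sum(),"end",np.percentile(s[m],[97,100]))
    for q in np.arange(.0,.11,.01):
        g=m&(s>=q)&(s<q+.01)
        if g.sum()>3:print("  %.3f t %.4f %.4f z %.4f n%d"%(q,t[g].min(),t[g].max(),np.percentile(P[g,2],95),g.sum()))
E
```

```text
time_s: 8.5
eef_pos: [0.5169, -0.2381, 0.039]
eef_rot: [0.006, 0.038, 0.999, -0.003]
wrist_force: [0.4, 7.4, 32.2]
opening: 0.445
grasp_force: 64.8
[ 0.80652187 -0.13120674  0.15505067] [ 0.42078605  7.41527099 32.18004278]
at [ 0.5169 -0.2381  0.039 ] tooly 85.61 tilt [ 0.012 -0.006 -1.   ]
shift [-0.06 -0.08  0.05] turn 0.11 F [ 0.4  7.4 32.2] t 8.5 open 0.44524700866577666
top 191 end [0.08743575 0.08819251]
  0.020 t 0.0160 0.0197 z 0.0602 n8
  0.030 t 0.0125 0.0199 z 0.0648 n14
  0.040 t 0.0077 0.0189 z 0.0688 n17
  0.050 t 0.0016 0.0235 z 0.0704 n31
  0.060 t -0.0042 0.0198 z 0.0712 n30
  0.070 t -0.0125 0.0125 z 0.0646 n38
  0.080 t -0.0113 0.0122 z 0.0641 n28
scene 750 end [0.09037234 0.09216605]
  0.000 t -0.0290 0.0299 z 0.0697 n65
  0.010 t -0.0268 0.0237 z 0.0706 n81
  0.020 t -0.0209 0.0186 z 0.0694 n65
  0.030 t -0.0247 0.0176 z 0.0696 n65
  0.040 t -0.0205 0.0239 z 0.0699 n68
  0.050 t -0.0292 0.0271 z 0.0700 n67
  0.060 t -0.0209 0.0182 z 0.0696 n89
  0.070 t -0.0205 0.0157 z 0.0646 n62
  0.080 t -0.0135 0.0113 z 0.0638 n50
  0.090 t -0.0131 0.0108 z 0.0609 n30
```

View pics/seat.png

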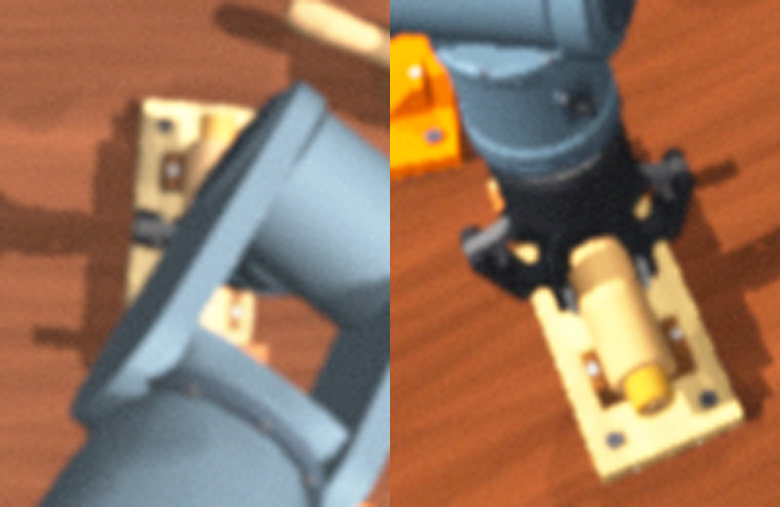

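The seat looks right: the barrel top is level at z ≈ 0.0697, so the axis is at about 0.050, and it's centred in the V (ferrule at (648,390)). I'll add a little axial load against the stop and ease the side load.

```bash
python3 -m handwheel '[[[-1,0.1,0.1,0,0,0,0],[-1,0.2,0.1,0,0,0,0],[-1,0.2,0.1,0.1,0,0,0],[-1,0.2,0.1,0.1,0,0,0],[-1,0.2,0.1,0.1,0,0,0],[-1,0.2,0.1,0.1,0,0,0]]]'
```

```text
time_s: 9.35
eef_pos: [0.5169, -0.238, 0.0388]
eef_rot: [0.008, 0.038, 0.999, -0.004]
wrist_force: [7.3, 6.3, 31.3]
opening: 0.446
grasp_force: 64.8
```

```bash
python3 -m handwheel '[[[-1,0,0.1,0,0,0,0],[-1,0,0.1,0,0,0,0],[-1,0,0.1,0,0,0,0],[-1,0,0.1,0,0,0,0]]]' && python3 -c "
from h import *
print(ctrl.hand_in())"
```

```text
time_s: 9.85
eef_pos: [0.517, -0.2376, 0.0385]
eef_rot: [0.008, 0.038, 0.999, -0.004]
wrist_force: [7.8, 2.4, 29.1]
opening: 0.448
grasp_force: 64.2
the job is handed in; nothing more can be done
None
```

I handed the job in at about 10 s: the blank lies in the pale cradle's V's with its plain end against the stop and the ferrule pointing away, and the arm is still gripping it and pressing down with about 29 N; I left the mallet, twine, dowel and bodkin alone.

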